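# Torque check of the clamp screw on a motorcycle seat jig

## Task

Check that the clamp screw holding the seat in the jig is tight: first push the red drag needle back to zero, against the handle's pointer. Then push the blue torque handle clockwise until the needle stands in the green band, hold it there for a second, and let the handle spring back to rest, leaving the needle in the green. The screw must not turn, and the other things on the table stay where they are.

Things in the scene. Friction and masses are not known exactly. Their poses are not given: they have to be found in the camera images.
- jig: Seat jig, fixed to the table: a grey steel plate (300 mm along the slope, 280 mm wide) sloping 30 degrees, low edge in front, facing its own -x, roughly towards the robot; a yellow and blue motorcycle seat behind it. Origin on the table under the screw axis; x uphill, z up.
- lamp_bar (a point): Middle of the aluminium lamp bar, 28 x 22 mm, 384 mm long along the jig's y, on posts 24 mm square at its ends (y +-180 mm); underside 334 mm above the table, about 150 mm over the handle's grip. A vertical tool does not fit there: lean it 30 to 40 degrees, its body towards the jig's front, as along the screw axis.
- screw_axis (a point): Where the screw axis meets the sloping plate, 75 mm above the table. z: the screw axis, out of the plate, leaning 30 degrees towards the jig's front; x: along the resting handle, uphill +-0.3 rad. 'Height' below is distance from the plate along this z. The white dial on the screw is 132 mm across, top at height 14 mm. A 70 mm wide, 4 mm thick black tongue lies on the plate under the handle.
- clamp_screw (a joint): Angle of the clamp screw in rad, positive clockwise seen from above; it starts anywhere in +-0.3. It holds by friction up to 2.75 N m (about 21 N at the middle of the grip, handle at 0.50 rad) and turns beyond that, which must not happen.
- dial_rim (a point): Point on the dial, 60 mm from the screw axis, that turns with the screw; it shows whether the screw has turned.
- handle (a joint): Deflection in rad of the torque handle from its rest stop (0), relative to the screw; positive clockwise seen from above, at most 0.65. It is sprung: 5 N m per rad plus 0.25 N m preload, so 0.33 rad takes 1.9 N m, about 15 N at the middle of the grip. It springs back to 0 when let go.
- handle_grip (a point): Middle of the blue grip: cylinder 26 mm thick, 70 mm long, along the handle, 130 mm uphill of the screw axis, at height 45 mm (underside 32 mm). x along the handle away from the screw, z along the screw axis. The steel bar from screw to grip is 14 mm wide, height 35 to 46 mm; its tail, 60 mm beyond the axis, is the black pointer, whose pin pushes the needle clockwise.
- needle (a joint): Reading in rad of the red drag needle relative to the screw: 0 touching the pin of the resting handle, which stops it there; positive clockwise seen from above; starts at 0.55 to 0.8. Green band painted from 0.25 to 0.40, red zone from 0.45. Light friction (0.04 N m) keeps it where it was pushed; a handle deflected farther carries it along, both then reading the same.
- needle_tab (a point): Middle of the red upright tab at the end of the needle: 14 mm along the needle, 10 mm wide, from height 19 to 55 mm, 79 mm from the screw axis, on the downhill side (straight opposite the resting handle when the needle reads 0). Its -x points outward along the needle, z along the screw axis. Push it sideways.
- spray_can: spray can, 66 mm across, 190 mm tall, standing left of the jig; origin at the centre of its underside
- glue_jar: glue jar, 80 mm across, 100 mm tall, standing right of the jig; origin at the centre of its underside
- screwdriver: screwdriver 200 mm long with a 26 mm thick red grip, lying left of the jig; origin on the table under its middle, x along it
- sanding_block: cork sanding block 120 x 65 x 35 mm, right of the jig; origin at the centre of its underside
- foam_block: blue foam block 130 x 90 x 50 mm on the left; origin at the centre of its underside

How it is judged:
By the outcome, as a careful person would: the job done as asked, in the order asked, and still so for the second after the job is handed in, with the robot touching nothing.
It also fails if it takes over 64 s, if anything falls off the work surface, if the arm or the gripper's body presses on something with over 40 N, if the wrist force passes 120 N, or if a joint passes its speed limit or range.

## Robot

A 6-joint arm with a two-finger parallel gripper is mounted at the origin on the work surface. World frame = base frame: x ahead of the robot, y to its left, z up, the work surface at z = 0. Lengths are in m, angles in degrees, forces in N, time in s.
With the tool pointing down it reaches from about 0.25 to 0.725 m from the base axis. Payload 9.7 kg.
Tool frame: the origin (TCP) lies at the very end of the fingers, on their centre line; the grasp point (between the pads) lies 19 mm behind it (bot.grip_point_offset is the z of the grasp point in the tool frame, in m); z points along the fingers, x is the direction in which the jaws open and shut, and the axes are right-handed (so a half turn about z gives the same grasp; the last joint's range is limited). The gripper opens to 85 mm and grips with 20 to 120 N. Pads are 22 mm wide; open, the fingers measure 114 mm over their backs; the gripper's body (76 mm by 85 mm) begins 54 mm behind the grasp point. The pads swing forward as they close: fully open they stand 13 mm farther back than shut.
Start: joints at [66.005, 4.979, 10.078, 95.1, 0, 90], TCP at [0.224, 0.502, 0.204] pointing down, gripper open.
Joint ranges: [-179.16, 179.16], [-48.56, 103.87], [-65.8, 70.77], [-126.05, 130.52], [-82.76, 87.17], [-180, 180]. Speed limits (degrees/s): [127.2, 127.2, 147.25, 180, 180, 180].

## Interface

Orientations are given as [roll, pitch, yaw] about the fixed x, y, z axes, in that order (R = Rz(yaw) Ry(pitch) Rx(roll)).
In Python, from workcell import get_obs, viewer, job_done, bot gives the robot as it stands.
- The arm moves only by the shell command python3 -m handwheel 'ROWS' [FORCE]. ROWS is JSON, a list of rows, each a list of 5 numbers: the closure, from 0 (fully open) to 1 (shut), then the shift along the world's x, y, z in m, then the turn about the world's z in degrees. A call has 1 to 5 rows; each row is the pose to reach, as a shift and turn from the pose measured when the call began; what a row does not reach only later rows make up. A row lasts 1/10 s, in which the tool goes at most 50 mm and 8.59 degrees, less where a joint would pass 70% of its speed; a pose out of reach is approached as far as the arm can. A call with a gripper value outside its range is refused whole. The fingers move at their own pace and stop on an object; FORCE is the grip in N (left out, the last holds). Time passes only in rows, so rows that repeat a pose let the fingers close. It gives the time, the measured TCP pose, the force and the opening at its end, in the units of the state.
- get_obs(): the state, without advancing time (a new reading comes with each control period).
- viewer.camera(name): name is "side" or "top"; returns a dict with "color" (480x640x3 uint8, blue, green, red), "K" (3x3 intrinsics, pixels), "origin" and "orientation" of the camera in the world. Camera axes: x right, y down, z forward; pixel columns grow to the right and rows downward; lengths in m; the calibration is good to about 2 mm. A picture is of the moment at which its call begins. There is no depth.
- job_done(): hands the job in, once; it reports no verdict.
The state is a dict: "time": time; "q": joint angles; "qd": joint speeds; "joint_efforts": joint torques, N m; "ee_pos": TCP position; "tcp_rot": TCP orientation; "wrist_force": force on the tool from outside, world axes, zero at the start; "torque": the same for the moment, N m; "opening": finger opening in m.
Only numpy, scipy, OpenCV 4.12 (cv2) and the standard library are available. Lean on these libraries where they do the work, as an engineer would, in place of code of your own. Each camera call takes 0.05 s, during which the arm holds its last target.

## Working session

There is one attempt and no reset: what is moved stays moved. The work goes in short steps, Python scripts to look and compute and a shell command to move; the robot and the scene stay as the last step left them, time stands still between calls to the robot, and variables do not carry over. Pictures are saved under pics/ and viewed, and the job is handed in when it is done.

```bash
ls; mkdir -p pics
python3 - <<'E'
from workcell import get_obs, viewer, bot
import cv2
o=get_obs(); print(o)
for n in("side","top"):
    c=viewer.camera(n); cv2.imwrite(f"pics/{n}0.png",c["color"]); print(n,c["K"],c["origin"],c["orientation"])
print([a for a in dir(bot) if a[0]!='_'])
E
```

```text
pics
{'time': 0.0, 'q': array([6.60071144e+01, 5.01019003e+00, 1.00322700e+01, 9.51000268e+01,
       1.81654353e-03, 8.99997054e+01]), 'qd': array([-0.09460028,  0.02388242,  0.0099529 , -0.0430284 ,  0.0958596 ,
       -0.02222248]), 'joint_efforts': array([-3.69100762e-04, -5.20387459e+01,  4.64800358e+01,  1.64231047e-02,
       -1.09253304e-05, -2.50353355e-05]), 'ee_pos': array([0.22351829, 0.50222242, 0.20367227]), 'tcp_rot': array([-1.79998183e+02,  7.79467908e-02,  6.60074090e+01]), 'wrist_force': array([ 0.47339638, -0.17375245, -0.56253796]), 'torque': array([-0.04015186, -0.05691652,  0.00586626]), 'opening': 0.08532086721328316}
side [[540.98554479   0.         328.13779349]
 [  0.         540.98554479 244.04333819]
 [  0.           0.           1.        ]] [0.56771633 0.97955421 0.81202482] [-123.09221998    1.06141374 -178.33581345]
top [[447.72075521   0.         324.15375921]
 [  0.         447.72075521 230.93476195]
 [  0.           0.           1.        ]] [0.49078199 0.05653674 1.12024202] [-172.2231243    -0.24560212  -91.32465011]
['PlanningError', 'grip_point_offset']
```

View pics/side0.png

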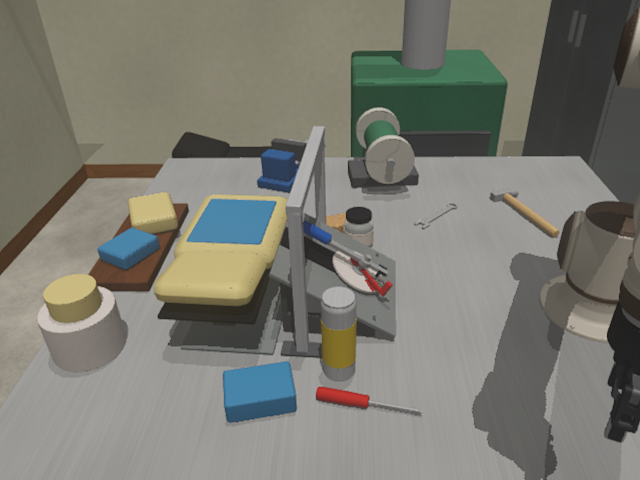

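View pics/top0.png

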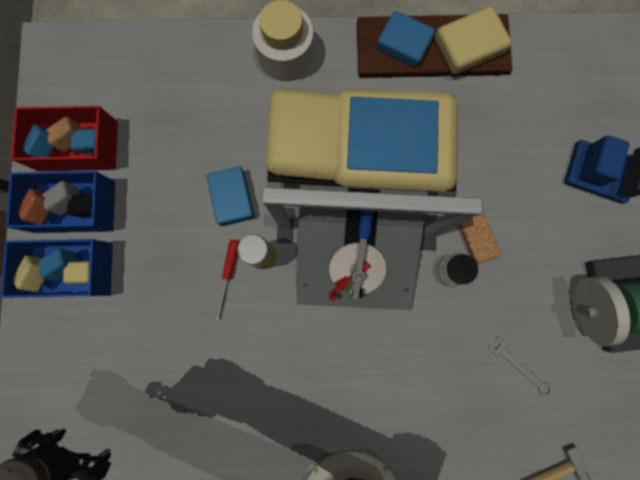

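Run:
```python
import cv2
a=cv2.imread("pics/top0.png")[180:320,250:490]; cv2.imwrite("pics/t0c.png",cv2.resize(a,None,fx=3.33,fy=3.33,interpolation=cv2.INTER_CUBIC))
a=cv2.imread("pics/side0.png")[190:350,260:420]; cv2.imwrite("pics/s0c.png",cv2.resize(a,None,fx=3.75,fy=3.75,interpolation=cv2.INTER_CUBIC))
```

```text
(no output)
```

View pics/t0c.png

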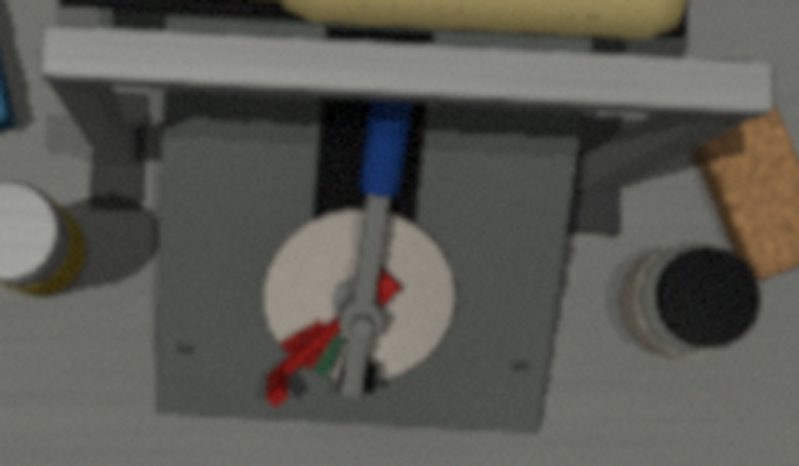

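View pics/s0c.png

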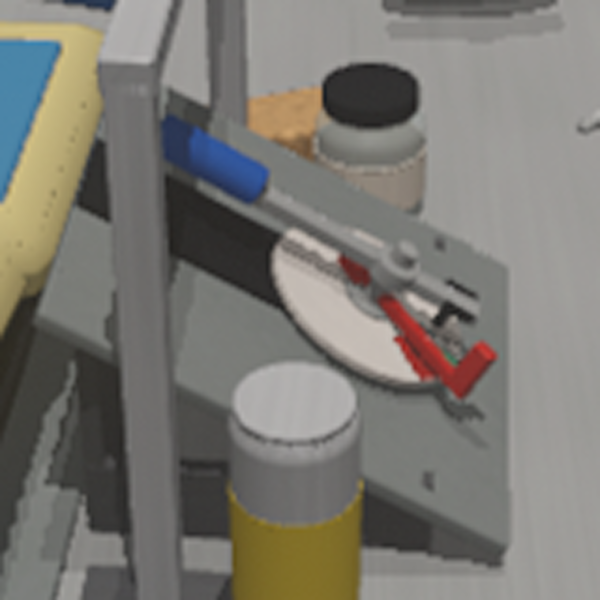

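```bash
cat > h.py <<'E'
import numpy as np
from scipy.spatial.transform import Rotation as R
from scipy.optimize import least_squares
C={'top':([[447.72075521,0,324.15375921],[0,447.72075521,230.93476195],[0,0,1]],[0.49078199,0.05653674,1.12024202],[-172.2231243,-0.24560212,-91.32465011]),
'side':([[540.98554479,0,328.13779349],[0,540.98554479,244.04333819],[0,0,1]],[0.56771633,0.97955421,0.81202482],[-123.09221998,1.06141374,-178.33581345])}
def proj(cam,P):
    K,o,e=C[cam]; p=R.from_euler('xyz',e,degrees=True).as_matrix().T@(np.asarray(P)-o)
    q=np.array(K)@p; return q[:2]/q[2]
S,Co=np.sin(np.pi/6),np.cos(np.pi/6)
def jig(p,v):  # p=[x,y,yaw]
    c,s=np.cos(p[2]),np.sin(p[2]); return np.array([p[0]+c*v[0]-s*v[1],p[1]+s*v[0]+c*v[1],v[2]])
def scr(p,a,r,h,lat=0): # angle a cw, radius r, height h
    u=r*np.cos(a)-lat*np.sin(a); w=-r*np.sin(a)-lat*np.cos(a)
    return jig(p,np.array([u*Co-h*S,w,.075+u*S+h*Co]))
def T(x,y): return ('top',(250+x/3.33,180+y/3.33))
def Sd(x,y): return ('side',(260+x/3.75,190+y/3.75))
E
cat > fit.py <<'E'
from h import *
obs=[(T(157,412),'pl',-1),(T(540,430),'pl',1),(T(360,296),'d',0),(T(353,393),'tail',0),(T(382,192),'grip',0),(T(276,398),'tab',0),
(Sd(475,300),'tail',0),(Sd(262,182),'grip',0),(Sd(484,350),'tab',0),(T(44,30),'bar',(1,1)),(T(44,75),'bar',(1,-1)),(T(770,65),'bar',(-1,1)),(T(770,108),'bar',(-1,-1)),
(Sd(508,265),'pl',1),(Sd(508,545),'pl',-1)]
def pt(k,i,v):
    p=v[:3]
    if k=='pl': return scr(p,0,v[6],0,i*.14)
    if k=='d': return scr(p,0,0,.014)
    if k=='tail': return scr(p,v[3],-.06,.046 if 1 else 0)
    if k=='grip': return scr(p,v[3],.095,.045)
    if k=='tab': return scr(p,v[3]+v[4],-.079,.055)
    if k=='bar': return jig(p,np.array([v[5]+i[1]*.014,i[0]*.192,.356]))
def f(v): return np.concatenate([proj(o[0],pt(k,i,v))-o[1] for o,k,i in obs])
s=least_squares(f,[.45,0,0,0,.6,.1,-.13],loss='soft_l1')
print(np.round(s.x,4)); r=f(s.x).reshape(-1,2)
for o,rr in zip(obs,r): print(o[0][0],o[1],np.round(rr,1))
np.save('fit.npy',s.x); v=s.x
print('grip',pt('grip',0,v),'tail',pt('tail',0,v),'tab',pt('tab',0,v),'bar',jig(v[:3],[v[5],0,.334]))
E
python3 fit.py
```

```text
[ 0.5485 -0.0276 -0.0704  0.0614  0.6942  0.0979 -0.1095]
top pl [-0.3  0.2]
top pl [0.  0.3]
top d [-0.1  0.1]
top tail [-0.8  0.7]
top grip [-0.1 -1.2]
top tab [ 0.4 -0.7]
side tail [1.3 2.2]
side grip [-0.9  0.8]
side tab [ 0.1 -0.9]
top bar [-0.4 -1.3]
top bar [-1.5  0.9]
top bar [ 1.6 -1.4]
top bar [1.6 1.5]
side pl [-0.3 -0.8]
side pl [ 0.2 -0.4]
grip [ 0.60752802 -0.03758931  0.16138173] tail [ 0.47404856 -0.01864714  0.08489364] tab [0.47516862 0.03188713 0.09387872] bar [ 0.64609616 -0.03446823  0.334     ]
```

```bash
cat > wp.py <<'E'
from h import *
v=np.load('fit.npy'); p=v[:3]; s=v[3]
print('jig yaw deg',np.degrees(p[2]))
for n in (.694,.55,.4,.3,.2,.1,0):
    a=s+n; c=scr(p,a,-.079,.037); t=scr(p,a+.01,-.079,.037)-c; t/=np.linalg.norm(t)
    o=scr(p,a,-.080,.037)-c; o/=np.linalg.norm(o)
    print(n,'tab',np.round(c,4),'t',np.round(t,3),'out',np.round(o,3))
for d in (0,.1,.2,.3,.33,.4):
    print('bar r.08 left edge',d,np.round(scr(p,s+d,.08,.0405,-.007),4), 'jigU .052 h', end=' ')
    print()
print('jig pt x=0', jig(p,[0,0,0]),'x=.05',jig(p,[.05,0,0]))
# can
K,o,e=C['top']
def ray(px,z):
    d=R.from_euler('xyz',e,degrees=True).as_matrix()@np.linalg.inv(K)@[*px,1]; o_=np.array(o); return o_+d*(z-o_[2])/d[2]
print('can',ray((254,249),.19),'jar',ray((462,268),.1))
for h in(.046,.055,.065): print('hub',h,(proj('top',scr(p,0,0,h))-[250,180])*3.33,(proj('side',scr(p,0,0,h))-[260,190])*3.75)
E
python3 wp.py
```

```text
jig yaw deg -4.033619845725301
0.694 tab [0.4841 0.0312 0.0783] t [0.646 0.681 0.345] out [-0.581  0.728 -0.364]
0.55 tab [0.4773 0.0229 0.0747] t [0.557 0.779 0.289] out [-0.667  0.622 -0.409]
0.4 tab [0.4714 0.0131 0.0717] t [0.451 0.864 0.225] out [-0.742  0.499 -0.448]
0.3 tab [0.4681 0.0061 0.0701] t [0.375 0.909 0.179] out [-0.783  0.41  -0.468]
0.2 tab [ 0.4655 -0.0013  0.0689] t [0.295 0.946 0.132] out [-0.816  0.317 -0.483]
0.1 tab [ 0.4635 -0.0089  0.0681] t [0.212 0.974 0.083] out [-0.841  0.22  -0.494]
0 tab [ 0.4622 -0.0166  0.0676] t [0.127 0.991 0.033] out [-0.858  0.122 -0.499]
bar r.08 left edge 0 [ 0.5978 -0.029   0.1502] jigU .052 h 
bar r.08 left edge 0.1 [ 0.597  -0.037   0.1501] jigU .052 h 
bar r.08 left edge 0.2 [ 0.5956 -0.0449  0.1496] jigU .052 h 
bar r.08 left edge 0.3 [ 0.5935 -0.0526  0.1487] jigU .052 h 
bar r.08 left edge 0.33 [ 0.5928 -0.0548  0.1484] jigU .052 h 
bar r.08 left edge 0.4 [ 0.5908 -0.06    0.1474] jigU .052 h 
jig pt x=0 [ 0.54846799 -0.02758384  0.        ] x=.05 [ 0.59834413 -0.03110093  0.        ]
can [0.58300655 0.19666601 0.19      ] jar [ 0.53774224 -0.26291493  0.1       ]
hub 0.046 [362.11188768 318.1736314 ] [395.55562131 260.46959828]
hub 0.055 [362.80904093 324.52240628] [403.32073158 250.09252474]
hub 0.065 [363.59750377 331.70271141] [412.01893686 238.46848945]
```

```bash
python3 -m handwheel '[[1,0.03,-0.05,0.02,-8],[1,0.06,-0.10,0.03,-16],[1,0.09,-0.15,0.03,-24],[1,0.12,-0.2,0.03,-32],[1,0.14,-0.245,0.03,-40]]' 40
```

```text
time: 0.6
ee_pos: [0.3479, 0.2877, 0.2333]
tcp_rot: [180.0, 0.1, 25.7]
wrist_force: [1.6, 0.6, 0.1]
opening: 0.0121
```

```bash
python3 -m handwheel '[[1,0.03,-0.05,-0.02,-8],[1,0.06,-0.10,-0.05,-16],[1,0.09,-0.15,-0.07,-24],[1,0.12,-0.19,-0.08,-29.7],[1,0.13,-0.218,-0.083,-29.7]]' 40; python3 -m handwheel '[[1,0,0,-0.0,0]]'
```

```text
time: 1.1
ee_pos: [0.4691, 0.0851, 0.153]
tcp_rot: [180.0, 0.1, -4.2]
wrist_force: [0.9, 1.2, 0.5]
opening: 0.0001
time: 1.2
ee_pos: [0.47, 0.0807, 0.151]
tcp_rot: [179.9, 0.2, -4.5]
wrist_force: [-0.9, 0.5, -0.2]
opening: -0.0001
```

```bash
python3 -m handwheel '[[1,0.008,-0.005,-0.03,0],[1,0.008,-0.012,-0.06,0],[1,0.008,-0.012,-0.087,0],[1,0.008,-0.012,-0.087,0]]' 40;  python3 - <<'E'
from workcell import get_obs, viewer
import cv2
for n,(x,y) in (("side",(260,190)),("top",(280,200))):
    c=viewer.camera(n)["color"]; cv2.imwrite(f"pics/{n}1.png",cv2.resize(c[y:y+150,x:x+200],None,fx=4,fy=4,interpolation=cv2.INTER_CUBIC))
E
```

```text
time: 1.6
ee_pos: [0.4756, 0.0686, 0.0605]
tcp_rot: [179.8, 0.6, -4.5]
wrist_force: [-0.6, 0.0, -0.1]
opening: -0.0002
```

View pics/side1.png

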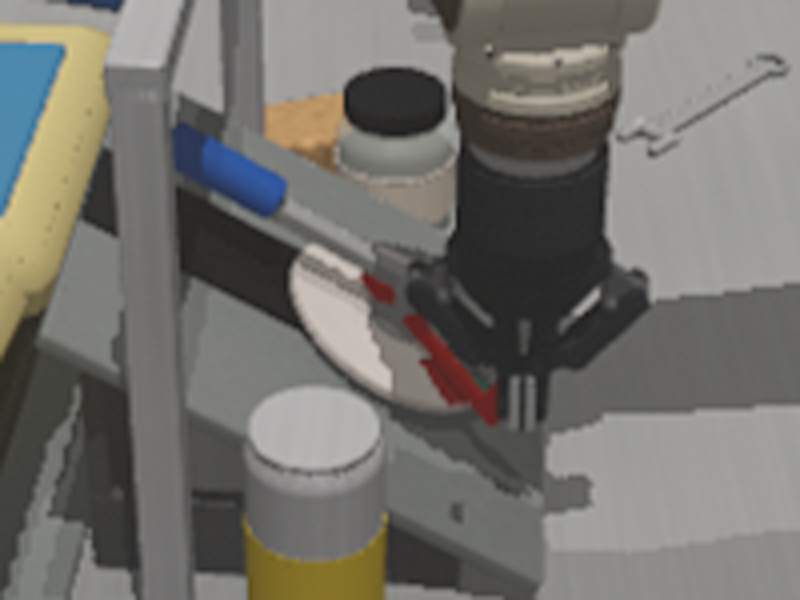

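View pics/top1.png

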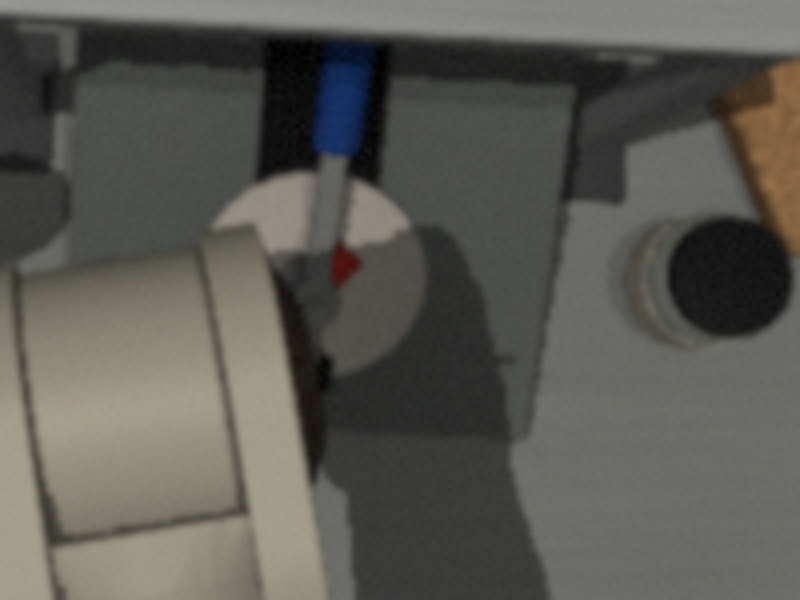

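```bash
python3 -m handwheel '[[1,0.0,-0.005,0.002,0],[1,-0.002,-0.01,0.002,0],[1,-0.004,-0.015,0.002,0],[1,-0.006,-0.02,0.002,0],[1,-0.008,-0.025,0.002,0]]' ;  python3 - <<'E'
from workcell import get_obs, viewer
import cv2
for n,(x,y) in (("side",(260,40)),):
    c=viewer.camera(n)["color"]; cv2.imwrite(f"pics/{n}2.png",cv2.resize(c[y:y+300,x:x+380],None,fx=2,fy=2,interpolation=cv2.INTER_CUBIC))
E
```

```text
time: 2.2
ee_pos: [0.4697, 0.0436, 0.0668]
tcp_rot: [179.9, 0.3, -4.5]
wrist_force: [-0.3, 0.0, 1.3]
opening: 0.0002
```

View pics/side2.png

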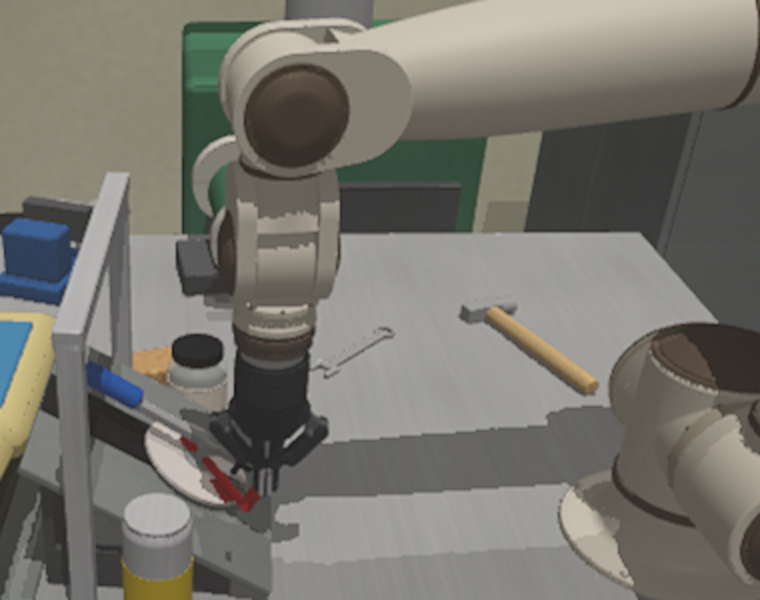

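```bash
python3 -m handwheel '[[1,-0.001,-0.005,-0.002,0],[1,-0.003,-0.01,-0.003,0],[1,-0.005,-0.015,-0.003,0],[1,-0.008,-0.02,-0.003,0],[1,-0.010,-0.025,-0.003,0]]' ;  python3 - <<'E'
from workcell import get_obs, viewer
import cv2
for n,(x,y) in (("side",(260,190)),("top",(280,200))):
    c=viewer.camera(n)["color"]; cv2.imwrite(f"pics/{n}3.png",cv2.resize(c[y:y+150,x:x+200],None,fx=4,fy=4,interpolation=cv2.INTER_CUBIC))
E
```

```text
time: 2.75
ee_pos: [0.4592, 0.0176, 0.0636]
tcp_rot: [179.9, 0.3, -4.5]
wrist_force: [0.3, 0.2, -1.0]
opening: 0.0001
```

View pics/side3.png

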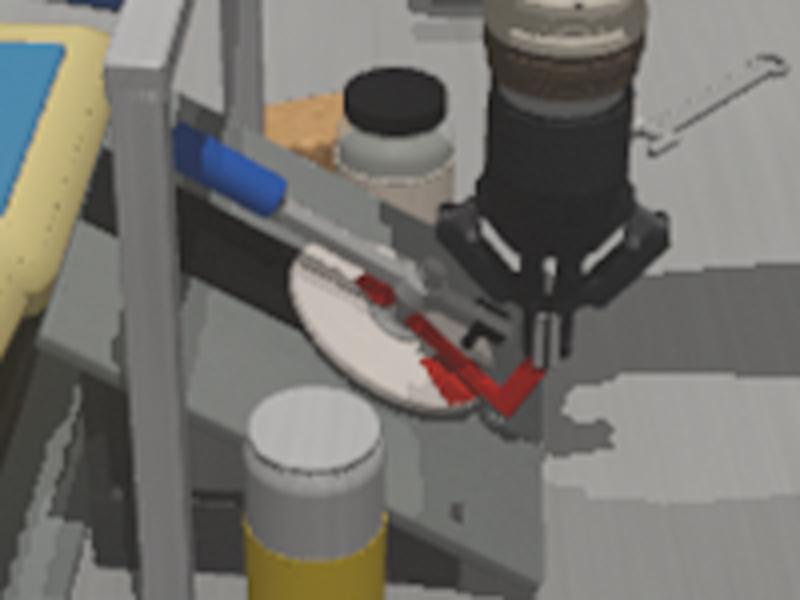

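Run:
```python
from h import *
v=np.load('fit.npy');p=v[:3];s=v[3]
for n in(.7,.65,.6,.55,.5,.45,.4):
    for h in (.019,.055): print(n,h,((proj('side',scr(p,s+n,-.079,h))-[260,190])*4).round(),scr(p,s+n,-.079,h).round(4))
P=[.4592,.0176,.0636]
for d in ([0,0,0],[.0145,.011,0],[.0145,-.011,0],[-.0145,.011,0]): print(((proj('side',np.add(P,d))-[260,190])*4).round())
```

```text
0.7 0.019 [481. 413.] [0.4934 0.0309 0.0629]
0.7 0.055 [516. 370.] [0.4755 0.0322 0.094 ]
0.65 0.019 [485. 412.] [0.4909 0.0282 0.0615]
0.65 0.055 [520. 369.] [0.473  0.0294 0.0927]
0.6 0.019 [489. 411.] [0.4885 0.0253 0.0603]
0.6 0.055 [524. 368.] [0.4706 0.0265 0.0915]
0.55 0.019 [493. 409.] [0.4863 0.0223 0.0591]
0.55 0.055 [528. 366.] [0.4683 0.0235 0.0903]
0.5 0.019 [496. 407.] [0.4842 0.0191 0.058 ]
0.5 0.055 [531. 364.] [0.4662 0.0204 0.0892]
0.45 0.019 [499. 405.] [0.4822 0.0158 0.057 ]
0.45 0.055 [534. 362.] [0.4642 0.0171 0.0882]
0.4 0.019 [502. 403.] [0.4804 0.0125 0.0561]
0.4 0.055 [537. 360.] [0.4624 0.0137 0.0873]
[541. 398.]
[516. 410.]
[514. 386.]
[569. 410.]
```

View pics/top3.png

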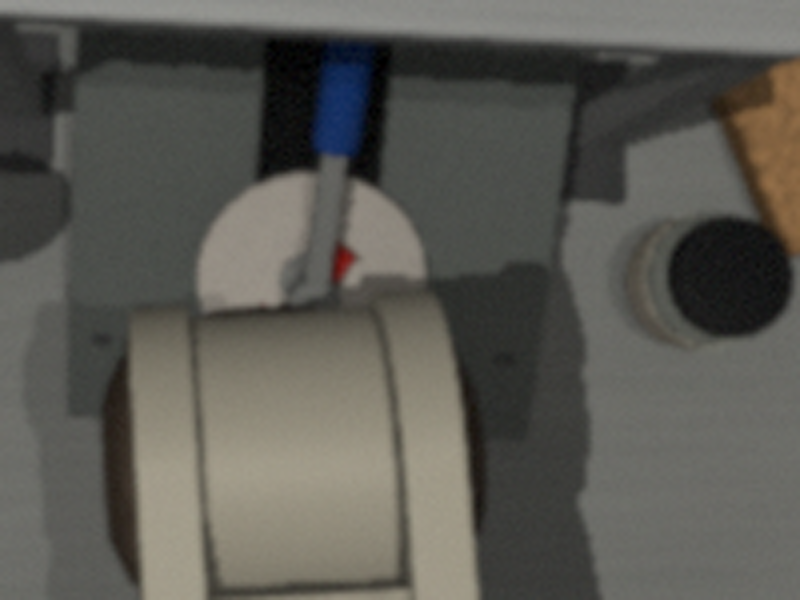

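```bash
python3 - <<'E'
from h import *
for P in ([.4756,.0686,.0605],[.4592,.0176,.0636]):
  print(((proj('side',P)-[260,190])*4).round(),((proj('top',P)-[280,200])*4).round())
E
python3 - <<'E'
import cv2
a=cv2.imread("pics/side3.png")[180:480,380:680]; cv2.imwrite("pics/side3z.png",cv2.resize(a,None,fx=2,fy=2,interpolation=cv2.INTER_CUBIC))
E
```

```text
[518. 460.] [149. 395.]
[541. 398.] [237. 421.]
```

View pics/side3z.png

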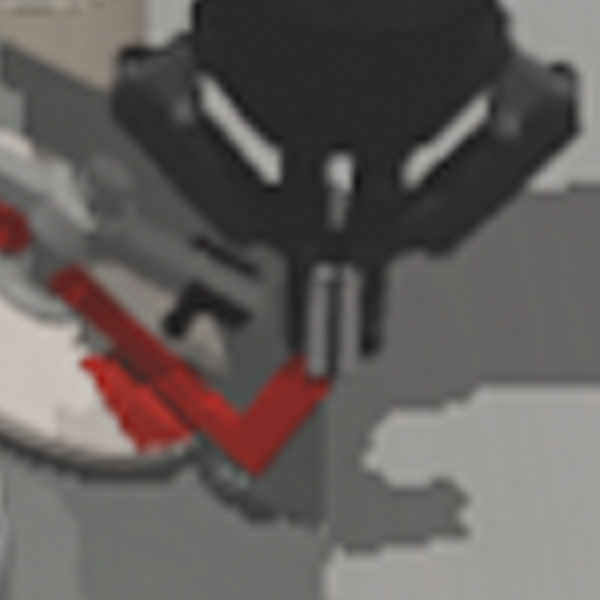

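Run:
```python
from h import *
for z in (.0636,.08,.1,.14,.2,.25,.3,.35,.4):
  P=[.4592,.0176,z]
  print(z,((proj('side',P)-[260,190])*4).round(),((proj('top',P)-[280,200])*4).round())
from workcell import bot; print(bot.grip_point_offset)
```

```text
0.0636 [541. 398.] [237. 421.]
0.08 [543. 374.] [238. 422.]
0.1 [544. 345.] [239. 423.]
0.14 [548. 286.] [242. 426.]
0.2 [554. 192.] [247. 429.]
0.25 [559. 110.] [252. 433.]
0.3 [565.  23.] [257. 437.]
0.35 [570. -68.] [262. 441.]
0.4 [ 576. -164.] [269. 446.]
-0.0187
```

Run:
```python
from h import *
import cv2
P=np.array([.2235,.5022,.2037])
for z in (0,.013,.073,.15): print(proj('side',P+[0,0,z]).round(),proj('top',P+[0,0,z]).round())
for sgn in (1,-1):
  Q=P+sgn*.05*np.array([np.cos(np.radians(66)),np.sin(np.radians(66)),0])+[0,0,.013]; print('finger',proj('side',Q).round(),proj('top',Q).round())
a=cv2.imread('pics/top0.png')[400:480,0:160]; b=cv2.imread('pics/side0.png')[300:480,540:640]
cv2.imwrite('pics/za.png',cv2.resize(a,None,fx=5,fy=5)); cv2.imwrite('pics/zb.png',cv2.resize(b,None,fx=3.3,fy=3.3))
```

```text
[606. 431.] [ 96. 436.]
[608. 425.] [ 92. 439.]
[621. 393.] [ 75. 450.]
[639. 349.] [ 49. 466.]
finger [606. 455.] [ 69. 428.]
finger [610. 398.] [116. 449.]
```

View pics/za.png

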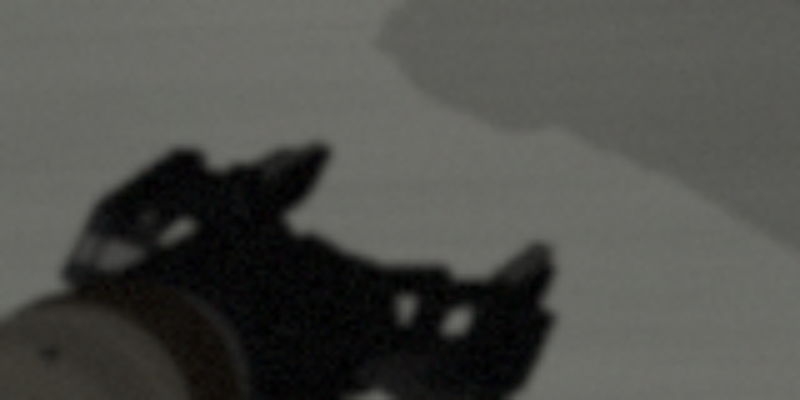

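View pics/zb.png

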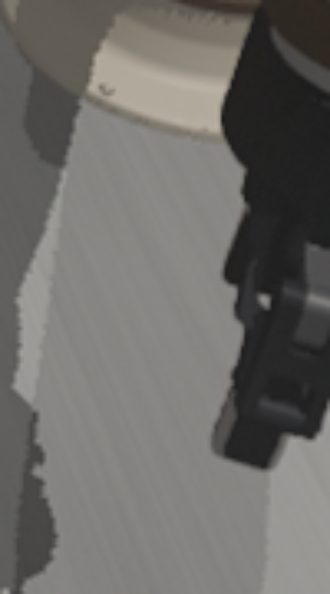

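```bash
python3 -m handwheel '[[1,0,0.0,0.01,0],[1,0.004,0.02,0.01,0],[1,0.008,0.035,0.005,0],[1,0.008,0.035,-0.01,0],[1,0.008,0.035,-0.023,0]]' ;  python3 - <<'E'
from workcell import get_obs, viewer
import cv2
for n,(x,y) in (("side",(260,190)),):
    c=viewer.camera(n)["color"]; cv2.imwrite(f"pics/{n}4.png",cv2.resize(c[y:y+150,x:x+200],None,fx=4,fy=4,interpolation=cv2.INTER_CUBIC))
print(get_obs()['ee_pos'])
E
```

```text
time: 3.35
ee_pos: [0.4673, 0.0525, 0.0399]
tcp_rot: [179.9, 0.3, -4.5]
wrist_force: [0.9, 0.7, -1.0]
opening: -0.0
[0.4659146  0.05205906 0.03742401]
```

View pics/side4.png

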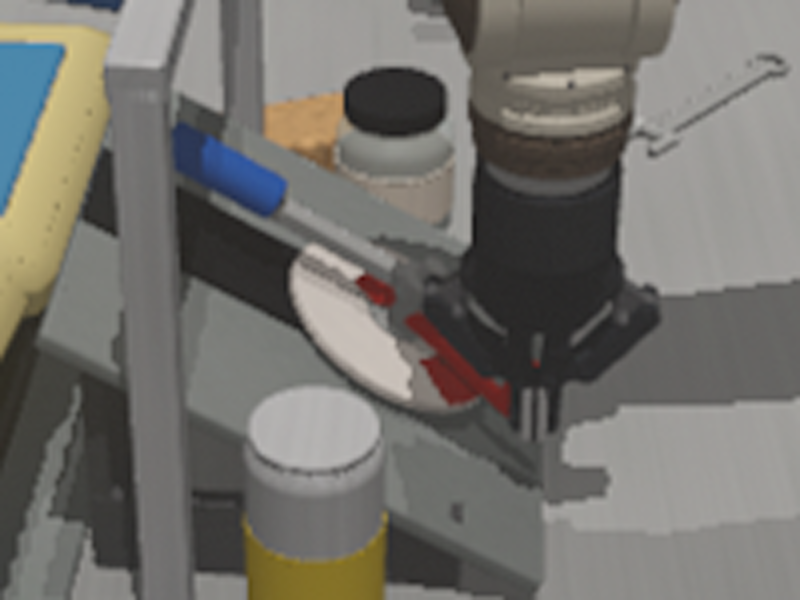

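```bash
python3 - <<'E'
from h import *
for z in (.037,.05,.06,.07):print(z,((proj('side',[.466,.063,z])-[260,190])*4).round(),((proj('side',[.466,.052,z])-[260,190])*4).round())
E
python3 -m handwheel '[[1,-0.001,-0.005,0.002,0],[1,-0.003,-0.01,0.002,0],[1,-0.004,-0.015,0.002,0],[1,-0.006,-0.02,0.002,0],[1,-0.007,-0.025,0.002,0]]'
python3 - <<'E'
from workcell import get_obs, viewer
import cv2
for n,(x,y) in (("side",(260,190)),):
    c=viewer.camera(n)["color"]; cv2.imwrite(f"pics/{n}5.png",cv2.resize(c[y:y+150,x:x+200],None,fx=4,fy=4,interpolation=cv2.INTER_CUBIC))
E
```

```text
0.037 [533. 487.] [531. 474.]
0.05 [534. 469.] [532. 456.]
0.06 [535. 455.] [533. 442.]
0.07 [535. 440.] [534. 427.]
time: 3.9
ee_pos: [0.4588, 0.0265, 0.0398]
tcp_rot: [179.8, 0.4, -4.5]
wrist_force: [-0.6, 1.8, -0.8]
opening: -0.0
```

View pics/side5.png

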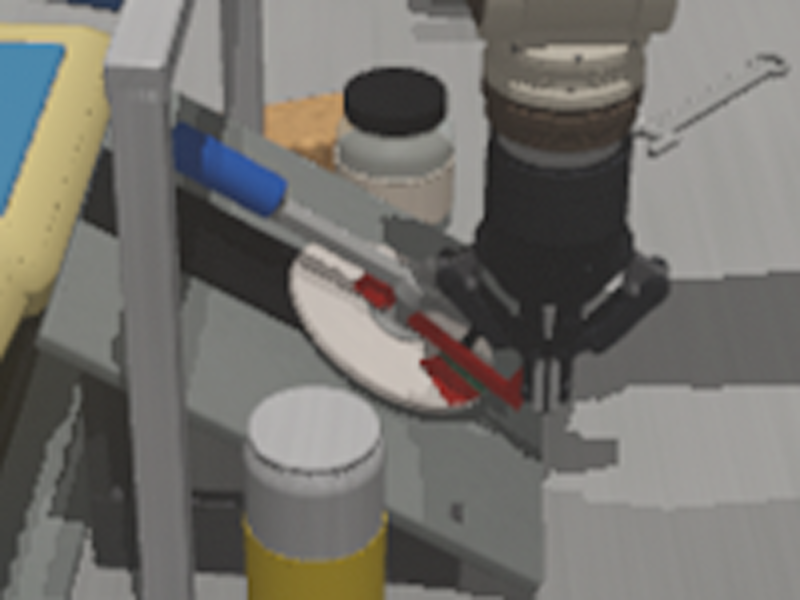

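```bash
python3 -m handwheel '[[1,-0.001,-0.004,0,0],[1,-0.003,-0.008,0,0],[1,-0.004,-0.012,0,0],[1,-0.006,-0.015,0,0],[1,-0.006,-0.018,0,0]]'
python3 - <<'E'
from workcell import get_obs, viewer
import cv2
for n,(x,y) in (("side",(260,190)),):
    c=viewer.camera(n)["color"]; cv2.imwrite(f"pics/{n}6.png",cv2.resize(c[y:y+150,x:x+200],None,fx=4,fy=4,interpolation=cv2.INTER_CUBIC))
E
```

```text
time: 4.45
ee_pos: [0.4525, 0.0078, 0.0397]
tcp_rot: [179.8, 0.4, -4.6]
wrist_force: [-0.2, 1.2, -0.9]
opening: -0.0001
```

View pics/side6.png

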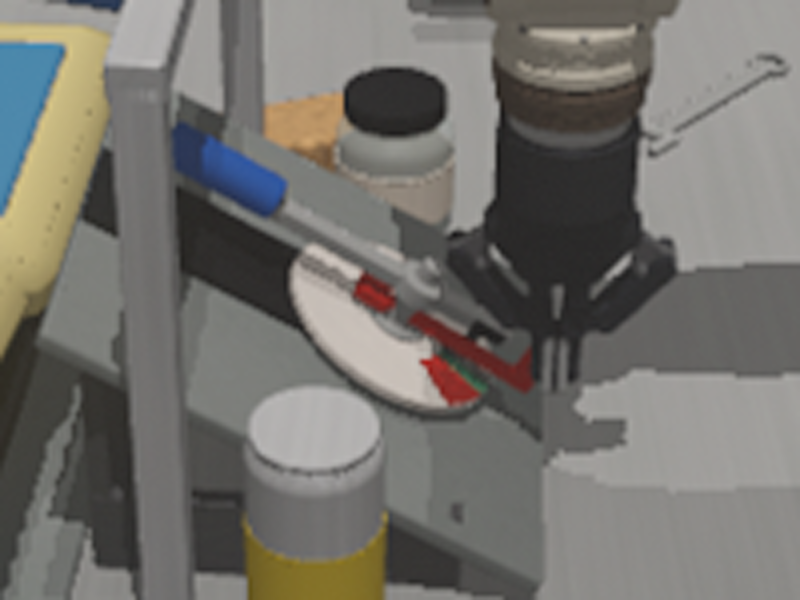

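```bash
python3 -m handwheel '[[1,0.001,-0.002,0,0],[1,0.001,-0.004,0,0],[1,0.001,-0.006,0,0]]'; python3 -m handwheel '[[1,0.0,-0.0015,0,0],[1,0.0,-0.0025,0,0]]'
```

```text
time: 4.8
ee_pos: [0.4536, 0.0014, 0.0397]
tcp_rot: [179.8, 0.4, -4.6]
wrist_force: [-0.1, 0.8, -0.9]
opening: -0.0
time: 5.0
ee_pos: [0.4535, -0.0009, 0.0396]
tcp_rot: [179.8, 0.5, -4.6]
wrist_force: [-1.4, 4.4, -0.3]
opening: 0.0002
```

```bash
python3 -m handwheel '[[1,0.0,-0.0006,0,0],[1,0,-0.0006,0,0]]'
python3 - <<'E'
from workcell import get_obs, viewer
import cv2
for n,(x,y) in (("side",(360,240)),):
    c=viewer.camera(n)["color"]; cv2.imwrite(f"pics/{n}7.png",cv2.resize(c[y:y+60,x:x+80],None,fx=10,fy=10,interpolation=cv2.INTER_CUBIC))
E
```

```text
time: 5.2
ee_pos: [0.4535, -0.001, 0.0397]
tcp_rot: [179.9, 0.5, -4.5]
wrist_force: [-0.5, 4.3, 0.6]
opening: -0.0
```

View pics/side7.png

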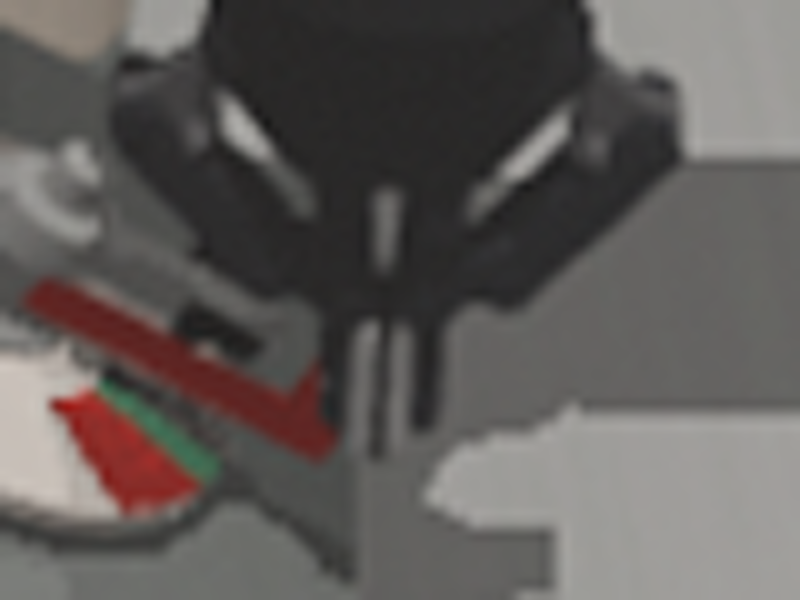

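```bash
python3 -m handwheel '[[1,0.0,-0.002,0,0],[1,0,-0.002,0,0]]'; python3 -m handwheel '[[1,0.0,-0.003,0,0],[1,0,-0.003,0,0]]'
```

```text
time: 5.45
ee_pos: [0.4534, -0.0018, 0.0396]
tcp_rot: [-179.9, 0.5, -4.5]
wrist_force: [-1.0, 10.1, 1.1]
opening: -0.0001
time: 5.65
ee_pos: [0.4532, -0.0025, 0.0396]
tcp_rot: [-179.6, 0.5, -4.4]
wrist_force: [-1.5, 17.3, 0.8]
opening: 0.0003
```

```bash
python3 -m handwheel '[[1,0.0,0.005,0,0],[1,-0.002,0.02,0,0],[1,-0.01,0.04,0.02,0],[1,-0.02,0.06,0.07,0],[1,-0.05,0.1,0.12,0]]'; python3 -m handwheel '[[0.5,-0.03,0.04,0.04,0],[0,-0.06,0.08,0.06,0],[0,-0.06,0.08,0.06,0]]'
cat > snap.py <<'E'
import sys,cv2
from workcell import viewer,get_obs
k=sys.argv[1]
for n,(x,y,w,h,f) in dict(side=(330,220,90,90,6.6),top=(300,200,120,110,5.4)).items():
    c=viewer.camera(n)["color"]; cv2.imwrite(f"pics/{n}{k}f.png",c); cv2.imwrite(f"pics/{n}{k}.png",cv2.resize(c[y:y+h,x:x+w],None,fx=f,fy=f,interpolation=cv2.INTER_CUBIC))
o=get_obs();print(o['time'],o['ee_pos'].round(4),o['wrist_force'].round(1))
E
python3 snap.py 8
```

```text
time: 6.15
ee_pos: [0.4137, 0.0835, 0.143]
tcp_rot: [-179.7, 0.5, -4.5]
wrist_force: [0.5, 0.7, -0.1]
opening: -0.0004
time: 6.45
ee_pos: [0.3528, 0.1654, 0.2058]
tcp_rot: [-179.6, 0.3, -4.4]
wrist_force: [-0.1, 0.2, -0.1]
opening: 0.0432
6.55 [0.3534 0.1649 0.2047] [ 0.8  0.  -0.3]
```

View pics/side8.png

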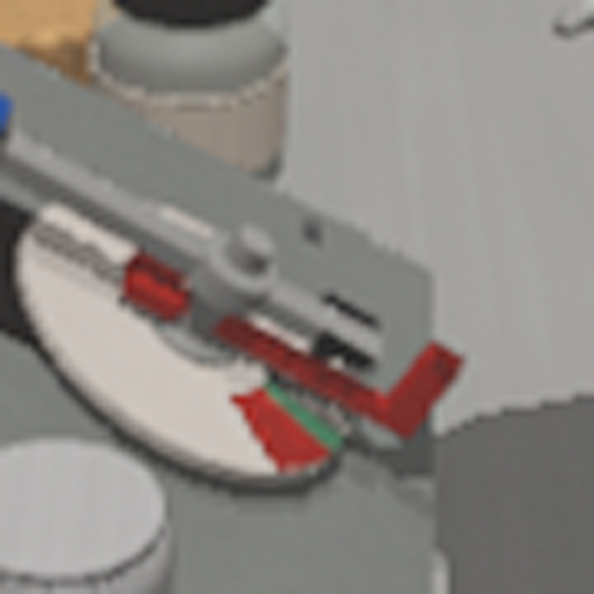

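View pics/top8.png

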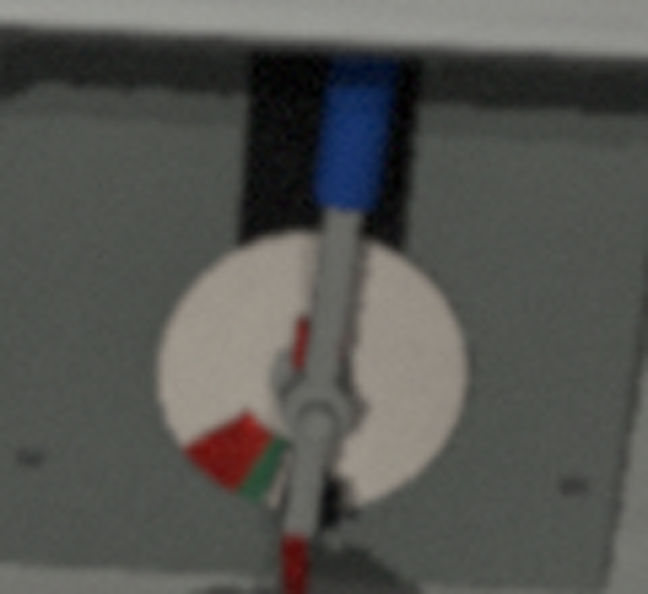

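View pics/side8f.png

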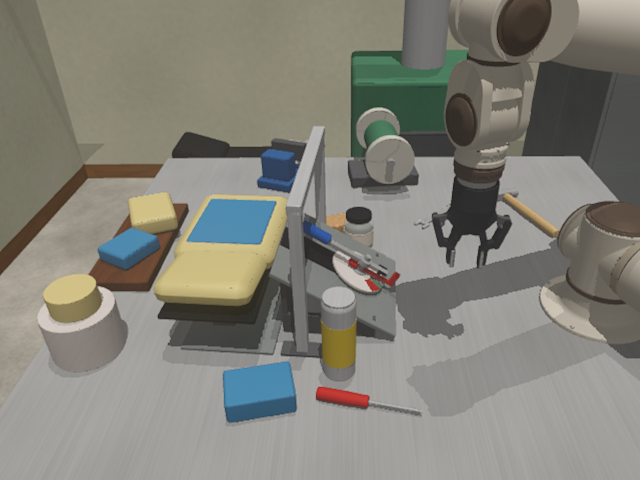

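```bash
python3 -m handwheel '[[0,0.03,-0.03,-0.01,0],[0,0.06,-0.07,-0.03,0],[0,0.09,-0.11,-0.04,0],[0,0.12,-0.13,-0.05,0],[0,0.13,-0.135,-0.05,0]]';python3 -m handwheel '[[0,0,0,0,0]]'; python3 snap.py 9
```

```text
time: 7.05
ee_pos: [0.4847, 0.0262, 0.1518]
tcp_rot: [-179.7, 0.5, -4.5]
wrist_force: [-0.3, 0.3, -0.5]
opening: 0.0853
time: 7.15
ee_pos: [0.4853, 0.0246, 0.1508]
tcp_rot: [-179.8, 0.6, -4.7]
wrist_force: [0.7, 0.6, -0.4]
opening: 0.0853
7.25 [0.4843 0.0258 0.1513] [-1.   1.5 -0.2]
```

View pics/side9f.png

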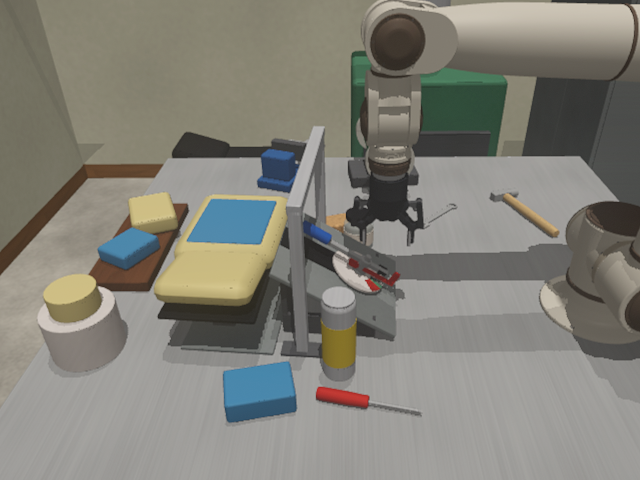

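View pics/top9f.png

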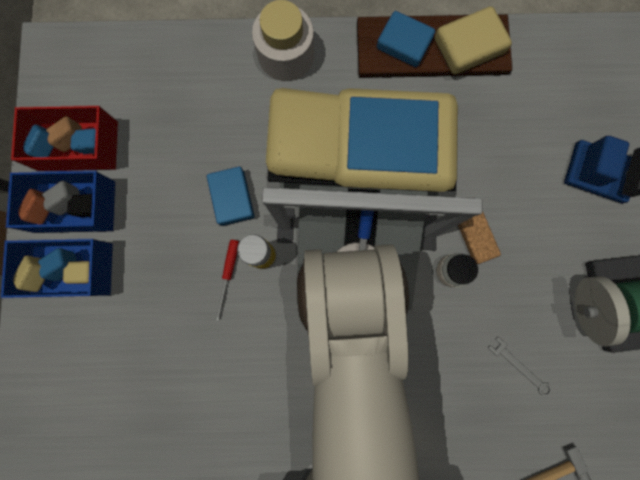

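Run:
```python
from h import *
import cv2
P=np.array([.4845,.0258,.151]); a=np.radians(-4.6); ux=np.array([np.cos(a),np.sin(a),0]);uy=np.array([-np.sin(a),np.cos(a),0])
for z in (.013,.025,.035,.045):
  print(z,[proj('side',P+sx*.05*ux+.011*uy+[0,0,z]).round(1) for sx in (1,-1)])
im=cv2.imread('pics/side9f.png')[180:260,340:440]; cv2.imwrite('pics/s9z.png',cv2.resize(im,None,fx=7,fy=7,interpolation=cv2.INTER_CUBIC))
```

```text
0.013 [array([362.1, 256.2]), array([409.8, 258.4])]
0.025 [array([362.2, 251.5]), array([410.2, 253.7])]
0.035 [array([362.3, 247.5]), array([410.5, 249.7])]
0.045 [array([362.4, 243.5]), array([410.8, 245.6])]
```

View pics/s9z.png

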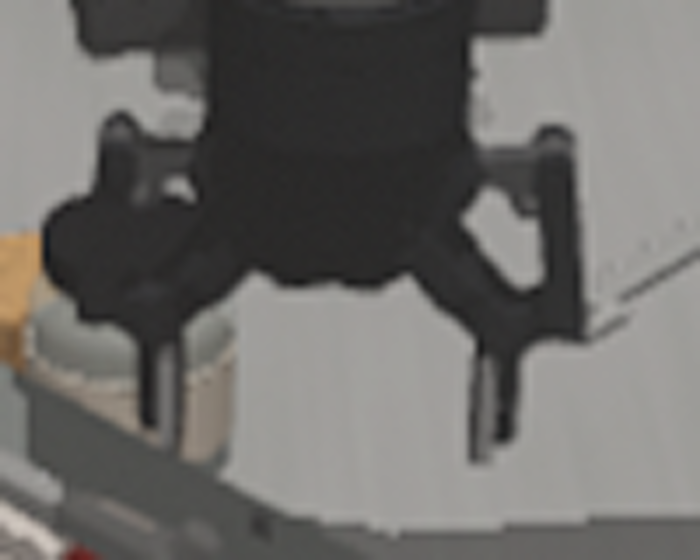

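```bash
python3 -m handwheel '[[0,0.03,-0.005,0.0,0],[0,0.05,-0.01,0.0,0],[0,0.065,-0.014,0.0,0.3],[0,0.065,-0.014,0,0.3]]';python3 -m handwheel '[[0,0,0,-0.015,0],[0,0,0,-0.025,0],[0,0,0,-0.035,0],[0,0,0,-0.035,0]]'; python3 snap.py 10
```

```text
time: 7.65
ee_pos: [0.5497, 0.0124, 0.1513]
tcp_rot: [-179.8, 0.5, -4.2]
wrist_force: [-0.4, 0.2, 0.2]
opening: 0.0852
time: 8.05
ee_pos: [0.5483, 0.0126, 0.1144]
tcp_rot: [-179.8, 0.7, -4.2]
wrist_force: [-0.2, 0.6, -0.7]
opening: 0.0854
8.15 [0.5492 0.0125 0.1162] [-0.1 -0.1  0.8]
```

View pics/side10f.png

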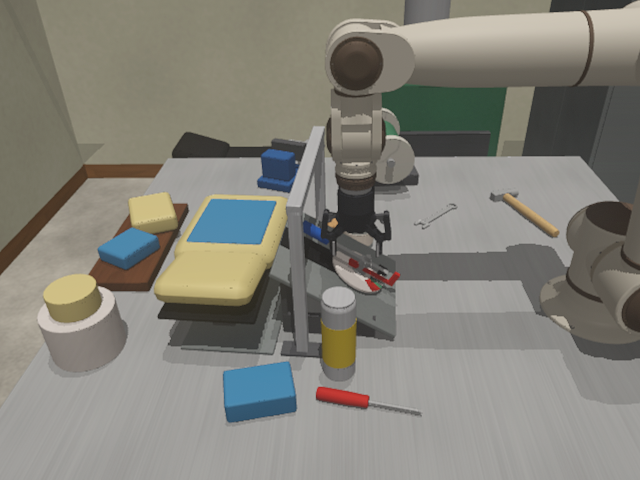

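View pics/side10.png

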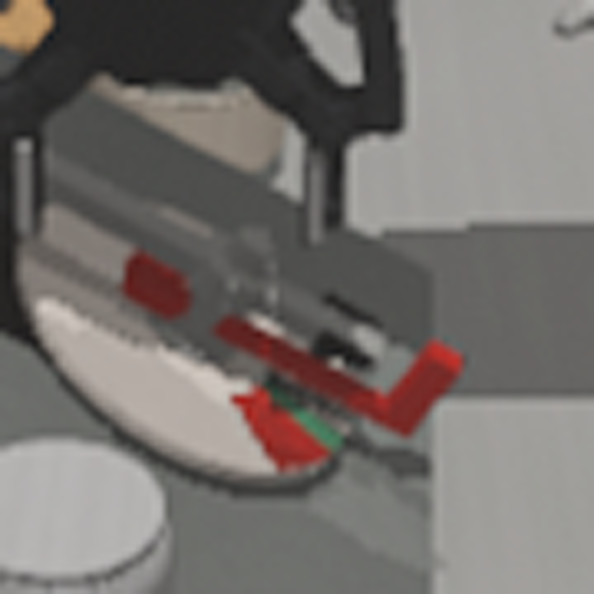

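View pics/top10f.png

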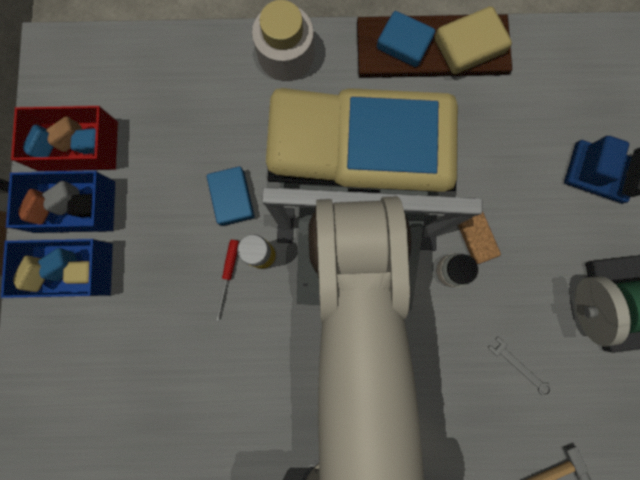

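```bash
python3 - <<'E'
from h import *
P=np.array([.549,.0125,.116]); a=np.radians(-4.2); ux=np.array([np.cos(a),np.sin(a),0]);uy=np.array([-np.sin(a),np.cos(a),0])
for z in (.03,.035,.04,.045):
  print(z,[((proj('side',P+sx*.047*ux+.011*uy+[0,0,z])-[330,220])*6.6).round() for sx in (1,-1)])
E
python3 -m handwheel '[[0,0,0,-0.008,0],[0,0,0,-0.016,0],[0,0,0,-0.018,0]]'
```

```text
0.03 [array([ 22., 262.]), array([310., 274.])]
0.035 [array([ 22., 249.]), array([311., 262.])]
0.04 [array([ 22., 237.]), array([311., 249.])]
0.045 [array([ 22., 224.]), array([312., 236.])]
time: 8.45
ee_pos: [0.5488, 0.0125, 0.0969]
tcp_rot: [-179.8, 0.6, -4.2]
wrist_force: [0.1, 0.9, 0.1]
opening: 0.0853
```

```bash
python3 -m handwheel '[[0,0,-0.006,0,0],[0,0,-0.012,0,0],[0,0,-0.018,0,0],[0,0,-0.020,0,0]]';python3 -m handwheel '[[0,0,-0.002,0,0],[0,0,-0.004,0,0],[0,0,-0.006,0,0],[0,0,-0.006,0,0]]'
```

```text
time: 8.85
ee_pos: [0.5489, -0.0084, 0.0972]
tcp_rot: [-179.8, 0.6, -4.3]
wrist_force: [0.6, 0.3, 0.4]
opening: 0.0853
time: 9.25
ee_pos: [0.549, -0.0137, 0.0974]
tcp_rot: [-179.7, 0.6, -4.2]
wrist_force: [-0.6, 6.1, 1.4]
opening: 0.0856
```

```bash
python3 -m handwheel '[[0,0,-0.003,0,0],[0,0,-0.006,0,0],[0,0,-0.009,0,0],[0,0,-0.011,0,0]]';python3 snap.py 11
```

```text
time: 9.65
ee_pos: [0.5482, -0.0223, 0.0974]
tcp_rot: [-179.4, 0.7, -4.1]
wrist_force: [-4.9, 15.7, 0.6]
opening: 0.0851
9.75 [ 0.5482 -0.0223  0.0974] [-4.2 13.6  1.3]
```

View pics/side11.png

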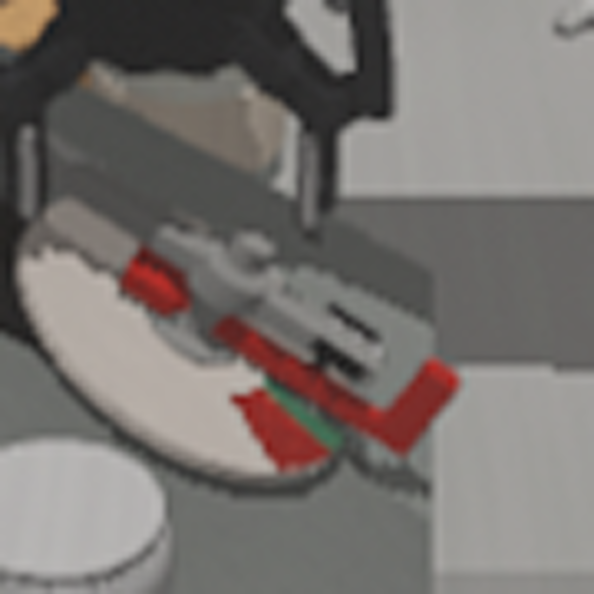

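```bash
cat > tab.py <<'E'
from h import *
v=np.load('fit.npy');p=v[:3];s=v[3]
for n in np.arange(0,.46,.05):
    print(round(n,2),[((proj('side',scr(p,s+n,-.086,h,-.005))-[330,220])*6.6).round() for h in (.019,.055)], 'tailtip',((proj('side',scr(p,s+n,-.06,.046))-[330,220])*6.6).round())
E
python3 tab.py
```

```text
0.0 [array([404., 441.]), array([460., 371.])] tailtip [383. 344.]
0.05 [array([402., 447.]), array([459., 377.])] tailtip [382. 349.]
0.1 [array([400., 454.]), array([457., 384.])] tailtip [381. 354.]
0.15 [array([397., 460.]), array([455., 390.])] tailtip [380. 358.]
0.2 [array([394., 466.]), array([452., 395.])] tailtip [378. 362.]
0.25 [array([391., 471.]), array([448., 401.])] tailtip [376. 366.]
0.3 [array([386., 476.]), array([444., 406.])] tailtip [373. 370.]
0.35 [array([382., 481.]), array([439., 410.])] tailtip [370. 373.]
0.4 [array([377., 485.]), array([434., 414.])] tailtip [367. 376.]
0.45 [array([371., 489.]), array([429., 418.])] tailtip [363. 379.]
```

```bash
python3 -m handwheel '[[0,0.001,-0.003,0,0],[0,0.001,-0.006,0,0],[0,0.001,-0.009,0,0],[0,0.001,-0.0115,0,0],[0,0.001,-0.0115,0,0]]';python3 snap.py 12
```

```text
time: 10.25
ee_pos: [0.5483, -0.0301, 0.0967]
tcp_rot: [-179.0, 0.9, -3.8]
wrist_force: [-2.2, 21.0, -1.7]
opening: 0.0852
10.35 [ 0.5483 -0.03    0.0967] [-1.6 20.1 -2. ]
```

View pics/side12.png

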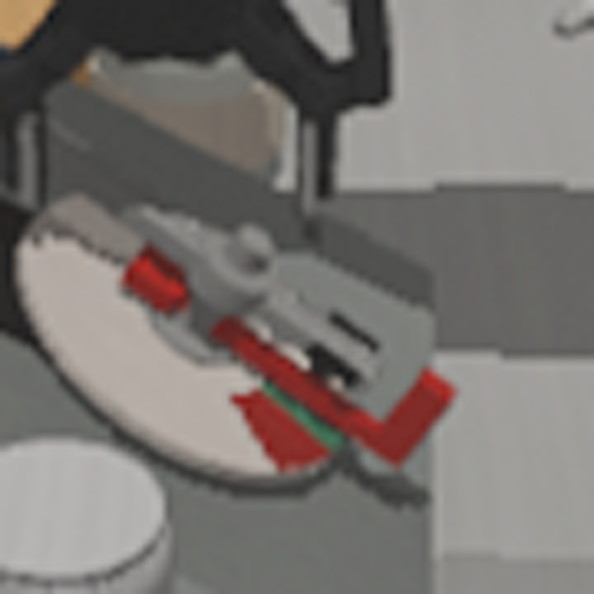

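```bash
python3 -m handwheel '[[0,0.001,-0.005,0,0],[0,0.001,-0.007,0,0],[0,0.001,-0.009,0,0],[0,0.001,-0.0105,0,0],[0,0.001,-0.0105,0,0]]';python3 snap.py 13
```

```text
time: 10.85
ee_pos: [0.5484, -0.0359, 0.096]
tcp_rot: [-178.5, 1.0, -3.5]
wrist_force: [-1.1, 25.3, -2.3]
opening: 0.0854
10.95 [ 0.5485 -0.0358  0.096 ] [-2.1 25.9 -3.3]
```

View pics/side13.png

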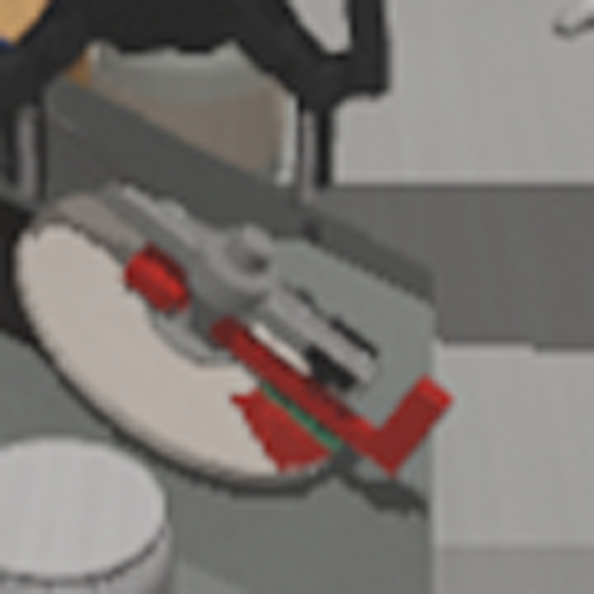

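Run:
```python
import cv2,numpy as np
# tab red px centroid in side views upper/outer area
for k in (8,10,11,12,13):
    im=cv2.imread(f'pics/side{k}f.png').astype(int)[262:296,384:402]
    b,g,r=im[...,0],im[...,1],im[...,2]; m=(r>90)&(r>2*g)
    y,x=np.nonzero(m); print(k,m.sum(),(x.mean()+384).round(2),(y.mean()+262).round(2))
```

```text
8 95 391.72 278.97
10 100 392.15 278.6
11 94 391.52 281.31
12 91 391.08 283.02
13 91 390.54 284.04
```

```bash
python3 -m handwheel '[[0,0.001,-0.0055,0,0],[0,0.001,-0.006,0,0],[0,0.001,-0.0065,0,0],[0,0.001,-0.0065,0,0],[0,0.001,-0.0065,0,0]]';python3 -m handwheel '[[0,0,-0.0055,0,0],[0,0,-0.0055,0,0],[0,0,-0.0055,0,0],[0,0,-0.0055,0,0],[0,0,-0.0055,0,0]]'; python3 -m handwheel '[[0,0,-0.0055,0,0],[0,0,-0.0055,0,0],[0,0,-0.0055,0,0],[0,0,-0.0055,0,0],[0,0,-0.0055,0,0]]';python3 snap.py 14
```

```text
time: 11.45
ee_pos: [0.5491, -0.0375, 0.0956]
tcp_rot: [-178.1, 1.1, -3.2]
wrist_force: [-0.6, 24.9, -1.2]
opening: 0.0853
time: 11.95
ee_pos: [0.5488, -0.038, 0.0956]
tcp_rot: [-177.6, 1.2, -2.9]
wrist_force: [-1.7, 25.3, 1.3]
opening: 0.0857
time: 12.45
ee_pos: [0.549, -0.0387, 0.0956]
tcp_rot: [-177.1, 1.2, -2.6]
wrist_force: [0.6, 25.1, -1.0]
opening: 0.085
12.55 [ 0.549  -0.0387  0.0956] [ 1.4 25.7 -1. ]
```

View pics/side14.png

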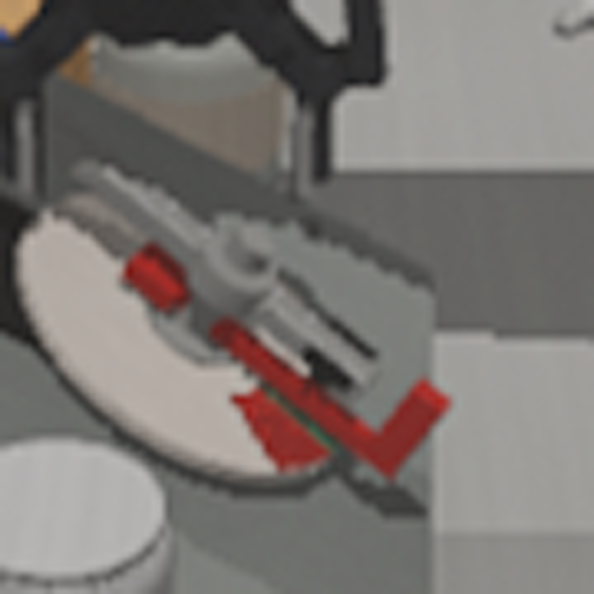

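```bash
python3 -m handwheel '[[0,0,-0.005,0,0],[0,0,-0.005,0,0],[0,0,-0.005,0,0],[0,0,-0.005,0,0],[0,0,-0.005,0,0]]'; python3 -m handwheel '[[0,0,0.002,0,0],[0,0,0.006,0,0],[0,0,0.010,0,0],[0,0,0.014,0,0],[0,0,0.018,0,0]]';python3 -m handwheel '[[0,0,0.004,0,0],[0,0,0.008,0,0],[0,0,0.012,0,0],[0,0,0.018,0,0],[0,0,0.025,0,0]]'
```

```text
time: 13.05
ee_pos: [0.5489, -0.0387, 0.0956]
tcp_rot: [-176.6, 1.2, -2.3]
wrist_force: [0.2, 26.4, 1.5]
opening: 0.0853
time: 13.55
ee_pos: [0.5514, -0.0191, 0.0971]
tcp_rot: [-176.4, 0.9, -2.1]
wrist_force: [8.0, 6.8, 3.1]
opening: 0.0854
time: 14.05
ee_pos: [0.5512, 0.006, 0.0969]
tcp_rot: [-176.4, 0.9, -2.2]
wrist_force: [-0.6, -0.5, -0.8]
opening: 0.0858
```

```bash
python3 -m handwheel '[[0,0,0,0.015,0],[0,0,0.003,0.03,0],[0,-0.01,0.005,0.055,0],[0,-0.04,0.01,0.06,0],[0,-0.08,0.02,0.06,0]]'; python3 -m handwheel '[[0,-0.04,0.03,0.03,0],[0,-0.08,0.07,0.04,0],[0,-0.11,0.11,0.04,0],[0,-0.11,0.11,0.04,0]]'; python3 snap.py 15
```

```text
time: 14.55
ee_pos: [0.4719, 0.0258, 0.1594]
tcp_rot: [-176.4, 0.7, -2.2]
wrist_force: [-0.7, -0.2, 0.5]
opening: 0.0856
time: 14.95
ee_pos: [0.36, 0.1378, 0.2024]
tcp_rot: [-176.3, 0.5, -2.1]
wrist_force: [0.4, -0.4, 0.1]
opening: 0.0854
15.05 [0.3611 0.1371 0.2017] [ 0.3 -1.  -0. ]
```

View pics/side15.png

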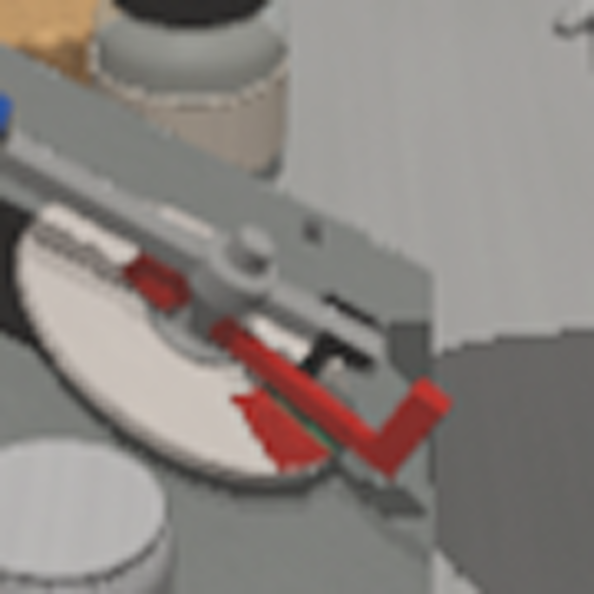

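View pics/top15.png

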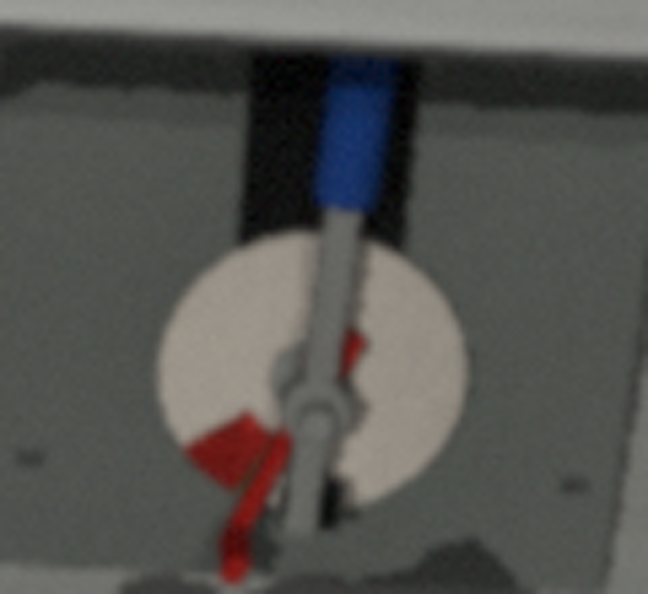

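View pics/side15f.png

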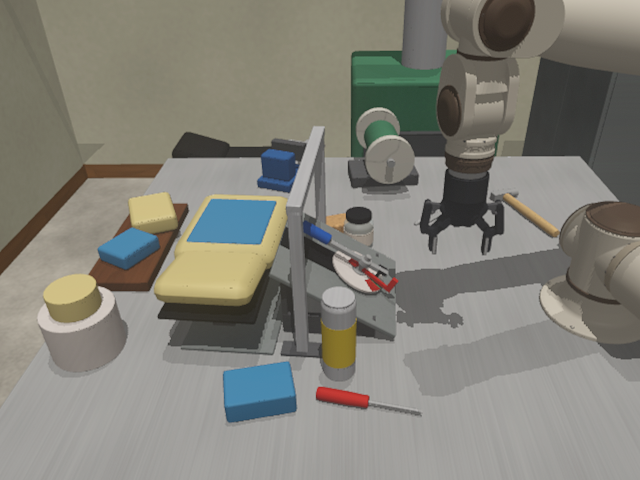

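Run:
```python
from h import *
v=np.load('fit.npy');p=v[:3];s=v[3]
from workcell import viewer
for n in (0,.25,.28,.31,.34,.37,.4):
    print(n,((proj('top',scr(p,s+n,-.079,.055))-[300,200])*5.4).round(),((proj('side',scr(p,s+n,-.079,.055))-[330,220])*6.6).round(),((proj('side',scr(p,s+n,-.086,.019))-[330,220])*6.6).round(), 'arm@r50',((proj('top',scr(p,s+n,-.05,.019))-[300,200])*5.4).round())
import cv2
a,b=cv2.imread('pics/top8f.png'),cv2.imread('pics/top15f.png')
d=cv2.absdiff(a,b).max(2); d[:, :]; y,x=np.nonzero(d[:300]>40); print(len(x), x.min(),x.max(),y.min(),y.max())
im=b[200:320,310:390]; cv2.imwrite('pics/t15z.png',cv2.resize(im[65:115],None,fx=10,fy=10,interpolation=cv2.INTER_CUBIC))
```

```text
0 [293. 583.] [444. 353.] [404. 432.] arm@r50 [299. 481.]
0.25 [248. 573.] [435. 382.] [394. 465.] arm@r50 [271. 475.]
0.28 [243. 571.] [433. 385.] [392. 468.] arm@r50 [267. 473.]
0.31 [238. 569.] [431. 388.] [390. 471.] arm@r50 [264. 472.]
0.34 [233. 567.] [429. 390.] [388. 474.] arm@r50 [261. 471.]
0.37 [228. 565.] [427. 393.] [385. 477.] arm@r50 [258. 470.]
0.4 [223. 563.] [424. 395.] [382. 480.] arm@r50 [255. 468.]
114 341 367 259 299
```

View pics/t15z.png

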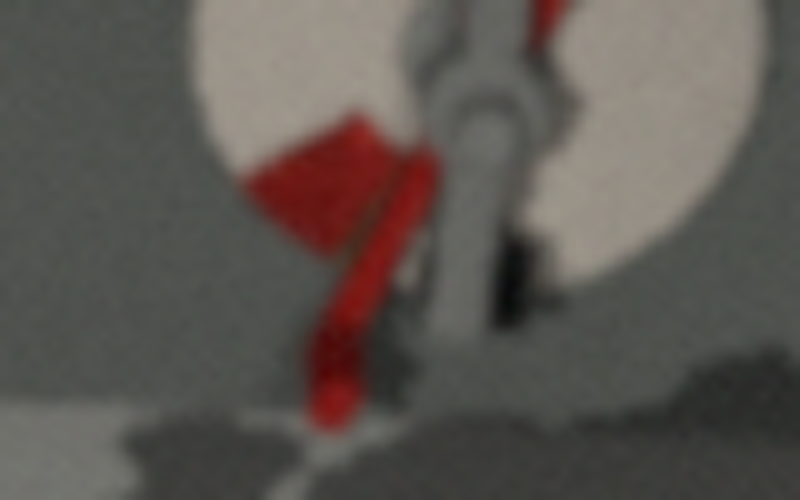

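```bash
python3 -c "
from workcell import job_done
print(job_done())"
```

```text
the job is handed in; nothing more can be done
None
```

The screw held at the test torque, and I handed the job in after about 15 s of robot time.

- **Zeroing:** I pushed the red needle back until it stopped firmly against the pin, at about 17 N. The pictures then showed it in line with the handle.
- **Torque test:** I pushed the handle clockwise on its steel bar, just short of the grip. The moves could not lean the tool, so I used one open finger of the vertical gripper in front of the lamp bar. I held it at about 25 N in the green band for more than 1.5 s, then eased it back to rest.

**Final checks**
- **Handle and needle:** Both cameras show the handle at rest. The needle reads about 0.33 to 0.34 rad, inside the green band of 0.25 to 0.40.
- **Screw and surroundings:** The dial marks sit where they were after zeroing. The picture differences around the jig fit the needle alone, and nothing else looks moved. The robot is clear of everything.

**Things that disagreed**
- **Fingertip height:** In the pictures the fingertips sat about 25 to 40 mm above the reported TCP. My first push therefore slipped over the needle's tab at about 0.4 rad, and I repeated it lower.
- **Deflection while pushing:** The force reading suggested about 0.35 rad when the picture showed about 0.30. Both are inside the green band.

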